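Pack a valve kit: spacer under housing, lever on the flatted spindle

ROBOT

A 6-joint arm with a two-finger parallel gripper is mounted at the origin on the work surface. World frame = base frame: x ahead of the robot, y to its left, z up, the work surface at z = 0. Lengths are in mm, angles in degrees, forces in N, time in s.
With the tool pointing down it reaches from about 325 to 1000 mm from the base axis. Payload 5.1 kg.
Tool frame: the origin (TCP) lies where the fingers leave the gripper's body, on its centre line; the fingertips stand 73 mm ahead of it and the grasp point (between the pads) lies 54 mm ahead of it; z points along the fingers, y is the line along which they close (so a half turn about z gives the same grasp; the last joint's range is limited). The gripper opens to 85 mm and grips with 20 to 120 N. Pads are 22 mm wide; open, the fingers measure 114 mm over their backs; the gripper's body (76 mm by 85 mm) begins 54 mm behind the grasp point. The pads swing forward as they close: fully open they stand 13 mm farther back than shut.
Start: joints at [65.054, 7.093, 94.555, -0, 78.352, -4.733], TCP at [224.613, 609.946, 303.922] pointing down, gripper open.
Joint ranges: [-149.61, 149.61], [-58.7, 133.49], [1.44, 155.28], [-77.14, 257.14], [18.33, 153.61], [-166.67, 166.67]. Speed limits (degrees/s): [147.25, 147.25, 180, 180, 180, 180].

INTERFACE

Orientations are given as [roll, pitch, yaw] about the fixed x, y, z axes, in that order (R = Rz(yaw) Ry(pitch) Rx(roll)).
In Python, from station import * gives the robot as it stands. The module is installed in compiled form; this text tells all that it offers.
- The arm moves only by the tool servo_tool, never from a script. Its arguments are lists of equal length, an entry for each row: "hand": the opening, from 0 (shut) to 1 (fully open); "linear": the shift along the tool's x, y, z each as a share of 0.4 m, from -1 to 1, a list of three; "twist": the turn, a rotation vector about the tool's x, y, z each as a share of pi/2 rad, from -1 to 1, a list of three. A call has 1 to 12 rows; each row shifts and turns the commanded pose from where the row before left it, along the tool's axes as they then stand; what a row does not reach is not made up. A row lasts 1/12 s, in which the tool goes at most 41.7 mm and 7.16 degrees, less where a joint would pass 70% of its speed; a pose out of reach is approached as far as the arm can. A call with a number of a shift or a turn outside -1 to 1 is refused whole. A call with a gripper value outside its range is refused whole. The fingers move at their own pace and stop on an object; "newtons" is the grip in N (left out, the last holds). Time passes only in rows, so rows that do not move let the fingers close. It gives the time, the measured TCP pose, the force, the opening and the grip force at its end, in the units of the state.
- get_obs(): the state, without advancing time (a new reading comes with each control period).
- grab_frame(name): name is "side" or "top" or "wrist"; returns the picture (420x560x3 uint8, red, green, blue); there is no depth.
- camera_model(name): a dict with "K" (3x3 intrinsics, pixels), "camera_from_world" (4x4, takes a point from world to camera coordinates). Camera axes: x right, y up, looking along -z (the intrinsics and any distortion apply to the point x, -y, -z); pixel columns grow to the right and rows downward; lengths in mm; the calibration is good to about 2 mm. A picture is of the moment at which its call begins: read the wrist's pose just before it. camera_model takes no time and is no camera call; for the wrist camera it gives the pose at the moment of the call.
- job_done(): hands the job in; it is judged then, once.
The state is a dict: "time_s": time; "q": joint angles; "qvel": joint speeds; "tau": joint torques, N m; "position": TCP position; "eef_rot": TCP orientation; "ft_force": force on the tool from outside, world axes, zero at the start; "torque": the same for the moment, N m; "grip_width": finger opening in mm; "grip_force": force on a finger pad.
Only numpy, scipy, OpenCV 4.12 (cv2) and the standard library are available. Lean on these libraries where they do the work, as an engineer would, in place of code of your own. Each camera call takes 0.05 s, during which the arm holds its last target. There are 200 camera calls.

TASK

Pack the empty blue tray like the full one beside it: first lay the steel spacer flat in the pocket between the black corner stops, then stand the valve housing on it with its side outlet towards the tray's open end, and finally fit the red-armed lever fully down over the flatted spindle. Set the parts down gently rather than dropping them, and leave the packed set and the other things on the bench undisturbed.

Things in the scene. Friction and masses are not known exactly. Their poses are not given: they have to be found in the camera images.
- tray: the EMPTY blue sheet-steel tray, fixed to the bench; 180 (x) by 136 (y) mm, floor 4 mm thick; walls 22 mm high and 3 mm thick on the -x and both y sides; the +x end is open (no wall). Origin: centre of its underside. Four black L-shaped corner stops on the floor enclose the pocket, centred on the tray. The full tray is alike; either may stand on the left
- tray_pocket (a point): centre of the pocket, on the upper face of the tray's floor; axes as the tray's. The pocket is 110 (x) by 64 (y) mm; its stops rise 24 mm above the floor and are 6 mm thick, and the top 7 mm of their inner faces flare outwards by 4 mm. Between the stops its long sides (y) are open for 66 mm and its short sides for 32 mm, as finger room
- spacer: steel spacer plate lying flat: frame 104 (x) by 58 (y) by 12 (z) mm with a 52 by 30 mm window in the middle and four bolt holes; 0.3 kg. Origin: centre of its underside. Same footprint as the housing's base flange; the same either way round. Can be gripped across its 58 mm width. Packed, it lies on the tray's floor
- housing: grey cast valve housing standing upright, 121 mm high, 0.7 kg. Origin: centre of its underside. Base flange 104 (x) by 58 (y) by 12 mm; barrel 54 mm in diameter to 64 mm high; bright round boss 46 mm in diameter from 64 to 96 mm high (grip it here, at any angle); a small lug at -x. Packed, it stands on the spacer, underside 12 mm above the tray's floor, between the same stops, +x along the tray's +x
- outlet (a point): centre of the face of the housing's square outlet flange (48 by 48 by 8 mm): 54 mm along the housing's +x, 40 mm above its underside
- spindle (a point): foot of the housing's dark upright spindle, on the axis at the top of the boss, 96 mm above the underside; axes as the housing's. The spindle rises 25 mm: 24 mm in diameter with one flat, 7.5 mm from the axis, facing +x (the outlet's side); its top 7 mm taper to 0.6 of that size. The seated lever's underside lies here
- lever: crank lever lying flat, 113 mm long (x), 0.3 kg. Origin: under the middle of its length. Steel hub with the bore at the -x end: 24 mm high, 50 mm long, with parallel flat sides 44 mm apart (y), each about 24 mm long, to grip by; then a red arm 26 mm wide and 10 mm thick to the ball stud at the +x end. Its weight is mostly in the hub. Seated, its +x runs the same way as the housing's +x
- lever_bore (a point): centre of the lever's D-shaped through bore, on the hub's axis at its underside, 32 mm along the lever's -x from its origin. Bore 27 mm in diameter with a flat 9 mm from its axis on the +x (arm) side, so that it goes over the flatted spindle one way only
- lever_stud (a point): centre of the lever's 16 mm ball stud, 43 mm along its +x from its origin, 27 mm above its underside
- packed_set: finished set standing in the full tray, 143 mm high (leave it alone). Origin: centre of its underside; its lever points along its +x, to 88 mm from the axis
- raw_casting: bystander: rough grey casting of the same shape as the housing but with a short boss and no spindle, 86 mm high. Origin: centre of its underside
- paint_can: bystander: yellow can, 56 mm in diameter, 125 mm high. Origin: centre of its underside
- plug_gauge: bystander: steel plug gauge standing up, 36 mm in diameter, 60 mm high. Origin: centre of its underside
- dye_bottle: bystander: small amber bottle, 34 mm in diameter, 62 mm high. Origin: centre of its underside
- brush: bystander: brush with a wooden handle lying crosswise behind the trays. Origin: under its middle

How it is judged (in metres and radians):
On the way, in this order (a step that is already met when the one before it is completed fails the run):
1. the spacer lies flat in the empty tray's pocket, let go, and the housing is not over it yet (x of spacer in the frame of tray_pocket between -0.0045 and 0.0045 m and y of spacer in the frame of tray_pocket between -0.0045 and 0.0045 m and z of spacer in the frame of tray_pocket between -0.002 and 0.002 m and angle between the x axis of spacer and the x axis of tray, either way round below 0.1 rad and angle between spacer's own z axis and vertical below 0.04 rad and contact force between spacer and the fingers below 0.3 N and distance between housing and tray_pocket above 0.05 m), for 0.2 s.
2. the housing stands on the spacer between the corner stops, outlet towards the tray's open end, let go, with the lever not on it yet (x of spacer in the frame of tray_pocket between -0.0045 and 0.0045 m and y of spacer in the frame of tray_pocket between -0.0045 and 0.0045 m and z of spacer in the frame of tray_pocket between -0.002 and 0.002 m and angle between the x axis of each of spacer, housing and the x axis of tray, either way round below 0.1 rad and angle between each of spacer, housing's own z axis and vertical below 0.04 rad and x of housing in the frame of tray_pocket between -0.0045 and 0.0045 m and y of housing in the frame of tray_pocket between -0.0045 and 0.0045 m and z of housing in the frame of tray_pocket between 0.01 and 0.014 m and x of outlet in the frame of tray_pocket above 0.03 m and contact force between housing and the fingers below 0.3 N and distance between lever_bore and spindle above 0.03 m), for 0.2 s.
At the end, for the whole second after the job is handed in: Spacer flat on the pocket floor, housing upright on it with its outlet to the open end (each within 4.5 mm and 0.1 rad of the pocket), lever fully down on the spindle with its arm over the outlet (bore within 4 mm of the axis, heights within 2 to 2.5 mm); all let go and at rest (x of spacer in the frame of tray_pocket between -0.0045 and 0.0045 m and y of spacer in the frame of tray_pocket between -0.0045 and 0.0045 m and z of spacer in the frame of tray_pocket between -0.002 and 0.002 m and angle between the x axis of each of spacer, housing and the x axis of tray, either way round below 0.1 rad and angle between each of spacer, housing's own z axis and vertical below 0.04 rad and x of housing in the frame of tray_pocket between -0.0045 and 0.0045 m and y of housing in the frame of tray_pocket between -0.0045 and 0.0045 m and z of housing in the frame of tray_pocket between 0.01 and 0.014 m and x of outlet in the frame of tray_pocket above 0.03 m and x of lever_bore in the frame of spindle between -0.004 and 0.004 m and y of lever_bore in the frame of spindle between -0.004 and 0.004 m and z of lever_bore in the frame of spindle between -0.002 and 0.0025 m and angle between the x axis of lever and the x axis of housing, either way round below 0.3 rad and angle between lever's own z axis and vertical below 0.06 rad and x of lever_stud in the frame of housing above 0.04 m and linear speed of each of spacer, housing, lever below 0.01 m/s and angular speed of each of spacer, housing, lever below 0.1 rad/s); the robot touches nothing.
It fails at once if the packed set is pushed more than 12 mm or tipped (distance of packed_set from where it was at the start of the episode above 0.012 m or angle between packed_set's own z axis and vertical above 0.3 rad).
It fails at once if a bystander (raw casting, paint can, plug gauge, dye bottle, brush) is pushed more than 12 mm or knocked over (distance of any of raw_casting, paint_can, plug_gauge, dye_bottle, brush from where it was at the start of the episode above 0.012 m or angle between any of raw_casting, paint_can, plug_gauge, dye_bottle, brush's own z axis and vertical above 0.3 rad).
It fails at once if a part is dropped into the tray or onto the spindle (falls at more than 0.35 m/s within 20 mm of its place) ((horizontal distance between spacer and tray_pocket below 0.02 m and z of spacer in the frame of tray_pocket below 0.02 m and linear speed of spacer above 0.35 m/s) or (horizontal distance between housing and tray_pocket below 0.02 m and z of housing in the frame of tray_pocket below 0.032 m and linear speed of housing above 0.35 m/s) or (horizontal distance between lever_bore and spindle below 0.02 m and z of lever_bore in the frame of spindle below 0.02 m and linear speed of lever above 0.35 m/s)).
It fails at once if a part is rammed onto the one below it (more than 80 N) (contact force between housing and spacer above 80 N or contact force between spacer and tray above 80 N or contact force between lever and housing above 80 N).
It also fails if it takes over 72 s, if anything falls off the work surface, if the arm or the gripper's body presses on something with over 40 N, if the wrist force passes 120 N, or if a joint passes its speed limit or range.

## Working session

There is one attempt and no reset: what is moved stays moved. The work goes in short steps, Python scripts to look and compute and a tool call to move; the robot and the scene stay as the last step left them, time stands still between calls to the robot, and variables do not carry over. Pictures are saved under pics/ and viewed, at most 10 in all, crops included, and the job is handed in when it is done.

Besides the shell and the picture viewer there is one more tool, called after "Emit:" as a command line: name --argument value ..., lists and objects as JSON in quotes. servo_tool: Moves the arm, as the interface text tells. Shift numbers are shares of 0.4 m and turn numbers shares of pi/2 rad, none past 1 either way. Its arguments: {"type":"object","properties":{"hand":{"type":"array","items":{"type":"number"}},"linear":{"type":"array","items":{"type":"array","items":{"type":"number"}}},"twist":{"type":"array","items":{"type":"array","items":{"type":"number"}}},"newtons":{"type":"number"}},"required":["hand","linear","twist"]}

```bash
mkdir -p pics
cat > h.py <<'E'
from station import *
import numpy as np, cv2
def save(n,img): cv2.imwrite('pics/'+n+'.png',img[:,:,::-1])
def ray(m,u,v):
    K=np.array(m["K"]);T=np.array(m["camera_from_world"])
    d=np.linalg.inv(K)@[u,v,1]; d=np.array([d[0],-d[1],-d[2]])
    R=T[:3,:3]; return -R.T@T[:3,3], R.T@d
def onz(m,u,v,z):
    c,d=ray(m,u,v); return c+d*(z-c[2])/d[2]
def proj(m,p):
    K=np.array(m["K"]);T=np.array(m["camera_from_world"])
    q=T@np.append(p,1); q=K@np.array([q[0],-q[1],-q[2]]); return q[:2]/q[2]
E
python3 - <<'E'
from h import *
o=get_obs();print(o)
a=grab_frame("top");b=grab_frame("side")
save("top0",a);save("side0",b)
for n in("top","side"):
    m=camera_model(n);print(n,{k:(np.round(v,3).tolist() if k in("K","camera_from_world") else v) for k,v in m.items()})
E
```

```text
{'time_s': 0.0, 'q': array([ 6.50538234e+01,  7.13364679e+00,  9.46357820e+01,  1.41853739e-04,
        7.83544240e+01, -4.73289863e+00]), 'qvel': array([ 0.07246199,  0.01236108,  0.04945359, -0.03556647, -0.01358586,
        0.00510353]), 'tau': array([-2.42873066e-03, -4.23610389e+01, -3.65443754e+01, -2.59404787e-04,
        7.03664133e-03, -1.03183361e-06]), 'position': array([224.4115753 , 609.52051527, 302.6336359 ]), 'eef_rot': array([-1.79876581e+02, -1.03575802e-02,  1.59786682e+02]), 'ft_force': array([ 0.02964532, -0.76033381,  0.53030369]), 'torque': array([-0.01852095, -0.00519238, -0.05068406]), 'grip_force': 0.0, 'grip_width': 85.3668821030424}
top {'K': [[469.529, 0.0, 283.166], [0.0, 469.529, 213.745], [0.0, 0.0, 1.0]], 'camera_from_world': [[0.007, -1.0, 0.002, -7.672], [0.986, 0.007, 0.169, -564.342], [-0.169, 0.001, 0.986, -1108.855], [0.0, 0.0, 0.0, 1.0]]}
side {'K': [[526.683, 0.0, 279.249], [0.0, 526.683, 208.922], [0.0, 0.0, 1.0]], 'camera_from_world': [[-0.905, -0.424, 0.01, 497.97], [0.327, -0.683, 0.653, -247.675], [-0.27, 0.594, 0.758, -1099.19], [0.0, 0.0, 0.0, 1.0]]}
```

View pics/top0.png

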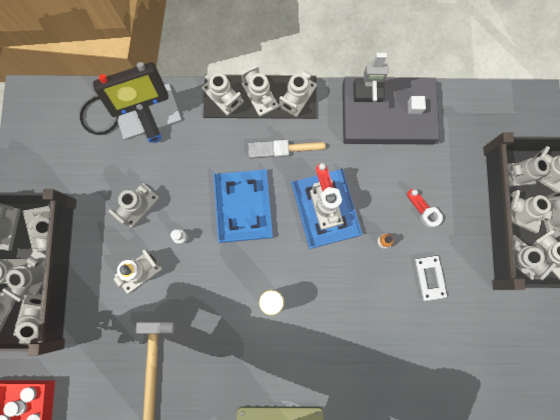

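View pics/side0.png

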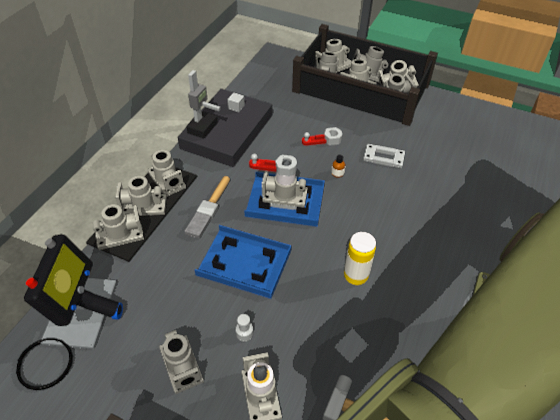

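The top view shows the empty tray at (243,205), the packed set at (327,205), the lever at (425,207), the spacer at (431,278), and the housing with spindle at (135,270). The raw casting is at (130,203), the gauge at (178,237), the bottle at (386,240) and the can at (271,302). The side view agrees.

Run:
```python
from h import *
a=cv2.imread('pics/top0.png')[:,:,::-1];m=camera_model("top")
hsv=cv2.cvtColor(np.ascontiguousarray(a),cv2.COLOR_RGB2HSV)
def rect(mask,roi,z,nm):
    k=np.zeros_like(mask);x0,y0,x1,y1=roi;k[y0:y1,x0:x1]=mask[y0:y1,x0:x1]
    cs,_=cv2.findContours(k,0,2);c=max(cs,key=cv2.contourArea)
    p=cv2.boxPoints(cv2.minAreaRect(c));w=np.array([onz(m,*q,z)[:2] for q in p])
    e=w[1]-w[0];f=w[2]-w[1]
    print(nm,'c',w.mean(0).round(1),'L',np.linalg.norm(e).round(1),np.degrees(np.arctan2(e[1],e[0])).round(1),np.linalg.norm(f).round(1),np.degrees(np.arctan2(f[1],f[0])).round(1))
blue=cv2.inRange(hsv,(100,120,60),(125,255,255))
rect(blue,(205,160,280,250),15,'tray');rect(blue,(285,160,370,255),15,'full')
light=cv2.inRange(hsv,(0,0,140),(180,60,255))
rect(light,(405,250,455,305),12,'spacer')
red=cv2.inRange(hsv,(0,150,100),(8,255,255))
rect(red,(400,180,450,230),22,'leverarm');rect(light,(400,180,450,235),24,'leverhub')
for n,u,v,z in(('housing',127,269,121),('raw',128,204,86),('can',271,302,125),('gauge',178,236,60),('bottle',386,240,62),('packed',330,199,130),('brush',290,148,10)): print(n,onz(m,u,v,z).round(1))
c=[cv2.resize(a[y:y+66,x:x+66],(396,396),interpolation=2) for x,y in((100,235),(395,170))]
save('crop',np.hstack(c))
```

```text
tray c [592.5 100.8] L 138.8 -84.2 179.7 -174.2
full c [ 587.3 -113. ] L 140.5 -73.8 180.3 -165.9
spacer c [ 414.4 -368.5] L 123.1 -89.6 133.4 176.9
leverarm c [ 606.4 -342.6] L 26.9 -52.1 63.0 -144.1
leverhub c [ 589.2 -360.2] L 125.0 -89.6 138.9 177.0
housing [422.5 348.5 121. ]
raw [578.7 367.4  86. ]
can [351.6  22.2 125. ]
gauge [505.8 250.3  60. ]
bottle [ 499.6 -252.    62. ]
packed [ 585.5 -110.9  130. ]
brush [745.1 -20.1  10. ]
```

View pics/crop.png

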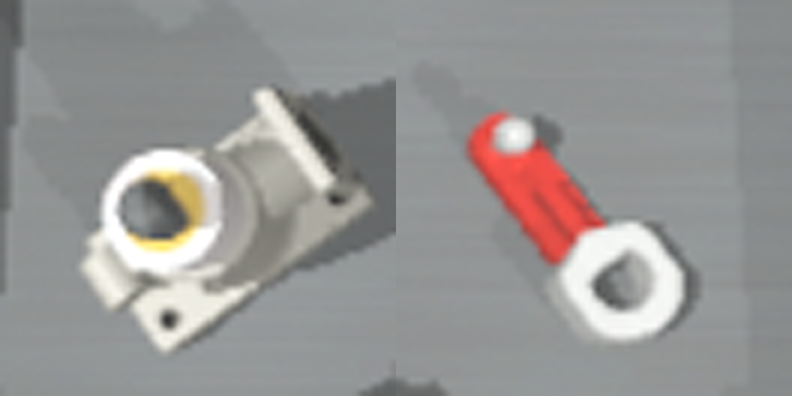

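The crop shows the housing: spindle top at about (125,269.5), boss top ring at (127,270), outlet pointing up-right. For the lever, the stud is at (414.5,192.5) and the hub centre at (432.7,217).

```bash
cat >> h.py <<'E'
def go(x,y,z=None,yaw=None):
    "remaining shift in tool axes (shares) and twist about tool z"
    o=get_obs();p=o["position"];psi=np.radians(o["eef_rot"][2])
    d=np.array([x,y,p[2] if z is None else z])-p
    t=np.array([np.cos(psi)*d[0]+np.sin(psi)*d[1],np.sin(psi)*d[0]-np.cos(psi)*d[1],-d[2]])
    print('t',round(o["time_s"],2),'pos',p.round(1),'rot',o["eef_rot"].round(2),'shift mm',t.round(1),'shares',(t/400).round(4),'|',np.linalg.norm(t).round(0))
    if yaw is not None:
        w=(psi*180/np.pi-yaw+180)%360-180; print('twist deg',round(w,2),'share',round(w/90,4))
E
python3 - <<'E'
from h import *
a=cv2.imread('pics/top0.png')[:,:,::-1];m=camera_model("top")
s=np.linalg.norm
b=onz(m,127.2,270.3,96);sp=onz(m,125,269.5,121);print('boss',b.round(1),'sp',sp.round(1))
c1=onz(m,165/6+100,350/6+235,6);c2=onz(m,368/6+100,203/6+235,12);print('housing yaw',np.degrees(np.arctan2(*(c2-c1)[[1,0]])))
st=onz(m,414.5,192.5,31);hb=onz(m,432.7,217,24);d=st-hb;print('lever',st.round(1),hb.round(1),s(d[:2]),np.degrees(np.arctan2(d[1],d[0])))
k=cv2.inRange(np.ascontiguousarray(a[250:305,405:455]),(175,175,165),(255,255,255))
cs,_=cv2.findContours(k,0,2);c=max(cs,key=cv2.contourArea);p=cv2.boxPoints(cv2.minAreaRect(c))+[405,250]
w=np.array([onz(m,*q,12)[:2] for q in p]);print('spacer',w.mean(0),[(s(e),np.degrees(np.arctan2(e[1],e[0]))) for e in(w[1]-w[0],w[2]-w[1])])
wc=np.array(camera_model("wrist")["camera_from_world"]);o=get_obs()
from scipy.spatial.transform import Rotation as R
T=np.eye(4);T[:3,:3]=R.from_euler('xyz',o["eef_rot"],degrees=True).as_matrix();T[:3,3]=o["position"]
print('cam in tool',(np.linalg.inv(T)@np.linalg.inv(wc)).round(2), camera_model("wrist")["K"])
go(*w.mean(0),300,190)
go(592,101)
E
```

```text
boss [420.8 356.   96. ] sp [421.4 352.9 121. ]
housing yaw -53.588958759659825
lever [ 624.2 -334.4   31. ] [ 563.  -379.6   24. ] 76.06327918872779 36.51810297826561
spacer [ 411.58077589 -371.33966002] [(np.float64(61.03860823614761), np.float64(-78.40050145682724)), (np.float64(106.45332241133589), np.float64(-171.38188886290067))]
cam in tool [[  0.     0.96   0.29  74.56]
 [  1.     0.    -0.     0.31]
 [ -0.     0.29  -0.96 -70.22]
 [  0.     0.     0.     1.  ]] [[358.34992585   0.         281.14736815]
 [  0.         358.34992585 210.67996405]
 [  0.           0.           1.        ]]
t 0.1 pos [224.4 609.6 302.8] rot [-1.7989e+02 -1.0000e-02  1.5979e+02] shift mm [-514.6 -855.8    2.8] shares [-1.2864 -2.1396  0.0069] | 999.0
twist deg -30.21 share -0.3357
t 0.1 pos [224.4 609.6 302.8] rot [-1.7989e+02 -1.0000e-02  1.5979e+02] shift mm [-520.7 -350.2   -0. ] shares [-1.3016 -0.8756 -0.    ] | 627.0
```

Emit:
servo_tool --hand '[1,1,1,1,1,1,1,1,1,1,1,1]' --linear '[[-0.0814,-0.0547,0],[-0.0814,-0.0547,0],[-0.0814,-0.0547,0],[-0.0814,-0.0547,0],[-0.0814,-0.0547,0],[-0.0814,-0.0547,0],[-0.0814,-0.0547,0],[-0.0814,-0.0547,0],[-0.0814,-0.0547,0],[-0.0814,-0.0547,0],[-0.0814,-0.0547,0],[-0.0814,-0.0547,0]]' --twist '[[0,0,0],[0,0,0],[0,0,0],[0,0,0],[0,0,0],[0,0,0],[0,0,0],[0,0,0],[0,0,0],[0,0,0],[0,0,0],[0,0,0]]'

```text
time_s: 1.1
position: [501.1, 226.7, 303.5]
eef_rot: [-180.0, -0.0, 159.8]
ft_force: [1.0, 0.4, 0.5]
grip_width: 85.4
grip_force: 0.0
```

Emit:
servo_tool --hand '[1,1,1,1,1,1,1,1]' --linear '[[-0.0814,-0.0547,0],[-0.0814,-0.0547,0],[-0.0814,-0.0547,0],[-0.0814,-0.0547,0],[0,0,0],[0,0,0],[0,0,0],[0,0,0]]' --twist '[[0,0,0],[0,0,0],[0,0,0],[0,0,0],[0,0,-0.075],[0,0,-0.075],[0,0,-0.075],[0,0,-0.075]]'

```text
time_s: 1.77
position: [592.5, 100.9, 303.1]
eef_rot: [180.0, -0.1, -172.9]
ft_force: [0.4, -0.1, -0.1]
grip_width: 85.2
grip_force: 0.0
```

Run:
```python
from h import *
import pickle
m=camera_model("wrist");a=grab_frame("wrist");save("w_tray",a);pickle.dump(m,open('w_tray.pkl','wb'))
go(411,-371,300,189.5);print(get_obs()["qvel"].round(1))
```

```text
t 1.82 pos [592.4 101.1 303.1] rot [ 1.8000e+02 -8.0000e-02 -1.7271e+02] shift mm [ 239.8 -445.3    3.1] shares [ 0.5996 -1.1131  0.0078] | 506.0
twist deg -2.21 share -0.0245
[ 0.4 -0.2  0.  -0.  -0.  16.2]
```

View pics/w_tray.png

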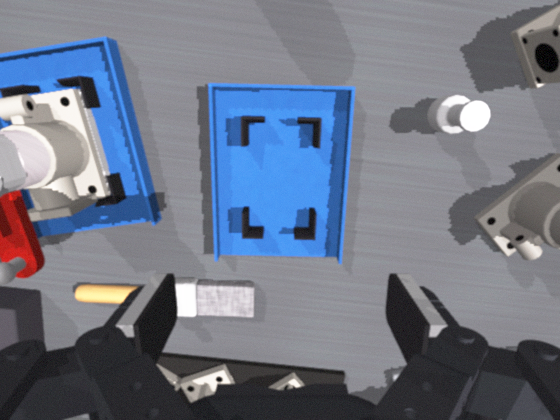

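The wrist view shows the empty tray with wall corners at about (210,85) and (354,87). Its open end is at row 262 (bottom, +x), and the four black stops span columns 242–320 and rows 116–240.

Run:
```python
from h import *
import pickle
m=pickle.load(open('w_tray.pkl','rb'));a=cv2.imread('pics/w_tray.png')[:,:,::-1]
r=np.ascontiguousarray(a[70:280,180:380]);hsv=cv2.cvtColor(r,cv2.COLOR_RGB2HSV)
k=cv2.inRange(hsv,(100,120,50),(125,255,255));cs,_=cv2.findContours(k,0,2);c=max(cs,key=cv2.contourArea)
q=cv2.approxPolyDP(cv2.convexHull(c),8,True)[:,0]+[180,70];print(q.tolist())
for z in(22,4): 
    w=np.array([onz(m,*p,z)[:2] for p in q]);print(z,w.round(1).tolist(),[np.linalg.norm(w[i]-w[i-1]).round(1) for i in range(len(w))])
f=np.zeros_like(k);cv2.drawContours(f,[cv2.convexHull(c)],-1,255,-1);f=cv2.erode(f,np.ones((17,17)))
d=cv2.bitwise_and(cv2.inRange(hsv,(0,0,0),(180,255,60)),f)
n,l,s,ce=cv2.connectedComponentsWithStats(d)
for i in range(1,n):
    if s[i,4]>60: print(s[i]+[180,70,0,0,0])
    # corners
    if s[i,4]>60:
        pts=np.argwhere(l==i)[:,::-1]+[180,70];e=[(-1,-1),(1,-1),(-1,1),(1,1)]
        for ee in e: 
            p=pts[(pts@ee).argmax()];print(ee,p,onz(m,*p,28)[:2].round(1),onz(m,*p,4)[:2].round(1))
# floor centroid test: predicted projections of pocket
for yaw in(5,6):
  R=np.array([[np.cos(np.radians(yaw)),-np.sin(np.radians(yaw))],[np.sin(np.radians(yaw)),np.cos(np.radians(yaw))]])
  print(yaw,[proj(m,np.append(R@v+[592.5,100.8],28)).round(1).tolist() for v in((61,38),(61,-38),(-61,38),(-61,-38))])
```

```text
[[209, 83], [354, 87], [341, 263], [215, 260]]
22 [[510.4, 24.0], [497.4, 157.7], [675.0, 176.3], [688.1, 41.9]] [np.float64(178.6), np.float64(134.3), np.float64(178.6), np.float64(135.0)]
4 [[510.0, 20.5], [496.3, 161.1], [683.0, 180.6], [696.8, 39.4]] [np.float64(187.7), np.float64(141.2), np.float64(187.8), np.float64(141.9)]
[242 117  22  28 212]
(-1, -1) [242 118] [537.6  57.7] [538.9  55.3]
(1, -1) [263 119] [536.1  77.3] [537.3  76.3]
(-1, 1) [243 144] [561.4  60.9] [564.4  58.7]
(1, 1) [247 143] [560.   64.6] [562.9  62.7]
[298 119  22  28 218]
(-1, -1) [299 119] [532.  110.7] [532.9 112. ]
(1, -1) [318 119] [529.8 128.3] [530.5 130.8]
(-1, 1) [313 144] [553.2 127.1] [555.6 129.5]
(1, 1) [318 146] [554.5 132.1] [557.  134.9]
[243 208  20  30 295]
(-1, -1) [244 208] [624.7  67.7] [632.1  66.1]
(1, -1) [247 208] [624.3  70.7] [631.7  69.3]
(-1, 1) [243 235] [653.7  69.4] [663.   67.9]
(1, 1) [261 237] [653.6  88. ] [663.   87.8]
[294 209  21  30 303]
(-1, -1) [310 209] [617.6 133.7] [624.5 136.6]
(1, -1) [313 209] [617.2 136.7] [624.1 139.8]
(-1, 1) [295 237] [649.3 122.8] [658.4 124.9]
(1, 1) [313 238] [648.1 141.4] [657.1 144.8]
5 [[315.2, 240.0], [241.6, 237.5], [323.5, 118.2], [242.1, 115.2]]
6 [[316.3, 239.4], [242.7, 238.1], [322.4, 117.4], [241.0, 115.9]]
```

Emit:
servo_tool --hand '[1,1,1,1,1,1,1,1,1,1,1,1]' --linear '[[0.045,-0.084,0],[0.045,-0.084,0],[0.045,-0.084,0],[0.045,-0.084,0],[0.045,-0.084,0],[0.045,-0.084,0],[0.045,-0.084,0],[0.045,-0.084,0],[0.045,-0.084,0],[0.045,-0.084,0],[0.045,-0.084,0],[0.045,-0.084,0]]' --twist '[[0,0,0],[0,0,0],[0,0,0],[0,0,0],[0,0,0],[0,0,0],[0,0,0],[0,0,0],[0,0,0],[0,0,0],[0,0,0],[0,0,-0.0245]]'

```text
time_s: 2.82
position: [424.5, -325.8, 303.7]
eef_rot: [180.0, 0.0, -171.1]
ft_force: [0.7, -0.2, -0.4]
grip_width: 85.1
grip_force: 0.0
```

Emit:
servo_tool --hand '[1,1,1,1,1,1]' --linear '[[0.03,-0.055,0],[0.03,-0.05,0.02],[0,0,0.09],[0,0,0.09],[0,0,0.05],[0,0,0]]' --twist '[[0,0,0],[0,0,0],[0,0,0],[0,0,0],[0,0,0],[0,0,0]]'

```text
time_s: 3.32
position: [406.0, -367.3, 197.3]
eef_rot: [179.4, -0.4, -171.2]
ft_force: [0.2, 1.4, -0.2]
grip_width: 85.3
grip_force: 0.0
```

Run:
```python
from h import *
import pickle
m=camera_model("wrist");a=grab_frame("wrist");save("w_sp",a);pickle.dump(m,open('w_sp.pkl','wb'))
go(411,-371)
```

```text
t 3.37 pos [ 407.2 -368.3  200.6] rot [ 179.67   -0.21 -171.11] shift mm [-3.3 -3.2 -0. ] shares [-0.0083 -0.008  -0.    ] | 5.0
```

View pics/w_sp.png

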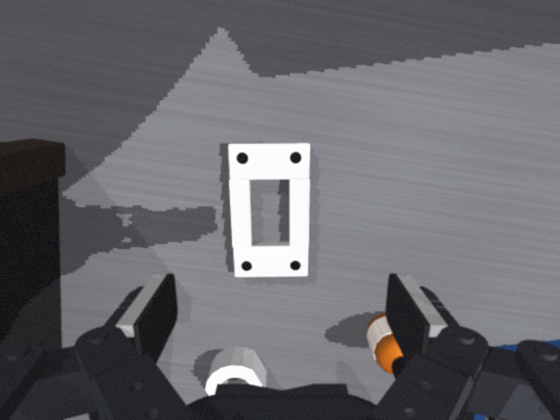

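The spacer's white frame runs from about (229,143) to (310,276) in the wrist view, with the dye bottle at (385,340).

Run:
```python
from h import *
import pickle
m=pickle.load(open('w_sp.pkl','rb'));a=cv2.imread('pics/w_sp.png')[:,:,::-1]
k=cv2.inRange(np.ascontiguousarray(a[130:290,215:325]),(200,200,200),(255,255,255));cs,_=cv2.findContours(k,0,2);c=max(cs,key=cv2.contourArea)
q=cv2.approxPolyDP(cv2.convexHull(c),6,True)[:,0]+[215,130];print(q.tolist())
w=np.array([onz(m,*p,12)[:2] for p in q]);print(w.round(1).tolist(),[(np.linalg.norm(e).round(1),np.degrees(np.arctan2(e[1],e[0])).round(1)) for e in (w[i]-w[i-1] for i in range(len(w)))],w.mean(0))
go(*w.mean(0),100)
```

```text
[[309, 144], [307, 274], [235, 276], [229, 144]]
[[356.5, -352.8], [456.5, -336.6], [466.6, -392.4], [365.2, -408.6]] [(np.float64(56.5), np.float64(98.8)), (np.float64(101.3), np.float64(9.2)), (np.float64(56.7), np.float64(-79.7)), (np.float64(102.8), np.float64(-170.9))] [ 411.21054434 -372.58405475]
t 3.37 pos [ 407.2 -368.3  200.6] rot [ 179.67   -0.21 -171.11] shift mm [ -3.3  -4.8 100.6] shares [-0.0082 -0.012   0.2516] | 101.0
```

Emit:
servo_tool --hand '[1,1,1,1,1,1,1,1]' --linear '[[-0.0082,-0.012,0.04],[0,0,0.08],[0,0,0.08],[0,0,0.06],[0,0,0.035],[0,0,0.015],[0,0,0],[0,0,0]]' --twist '[[0,0,0],[0,0,0],[0,0,0],[0,0,0],[0,0,0],[0,0,0],[0,0,0],[0,0,0]]'

```text
time_s: 4.03
position: [413.6, -374.9, 81.9]
eef_rot: [-179.9, 0.1, -171.0]
ft_force: [0.5, 0.3, 0.8]
grip_width: 85.4
grip_force: 0.0
```

Emit:
servo_tool --hand '[0.5,0.5,0.5,0.5,0.5,0.5,0.5,0.5]' --linear '[[0,0,0],[0,0,0],[0,0,0],[0,0,0],[0,0,0],[0,0,0],[0,0,0],[0,0,0]]' --twist '[[0,0,0],[0,0,0],[0,0,0],[0,0,0],[0,0,0],[0,0,0],[0,0,0],[0,0,0]]' --newtons 50

```text
time_s: 4.7
position: [413.6, -374.7, 82.7]
eef_rot: [-179.9, 0.1, -171.0]
ft_force: [-1.7, 4.2, 11.0]
grip_width: 42.8
grip_force: 5.3
```

Run:
```python
from h import *
go(411.2,-372.6,71.5)
```

```text
t 4.7 pos [ 413.6 -374.7   82.7] rot [-1.7991e+02  1.1000e-01 -1.7102e+02] shift mm [ 2.1  2.4 11.2] shares [0.0051 0.0061 0.0281] | 12.0
```

Emit:
servo_tool --hand '[1,1,1,1,1,1,1]' --linear '[[0,0,-0.01],[0,0,0],[0,0,0],[0.005,0.006,0.01],[0,0,0.014],[0,0,0.014],[0,0,0]]' --twist '[[0,0,0],[0,0,0],[0,0,0],[0,0,0],[0,0,0],[0,0,0],[0,0,0]]'

```text
time_s: 5.28
position: [409.2, -370.9, 66.6]
eef_rot: [179.8, -0.1, -171.0]
ft_force: [-1.3, 0.0, -1.5]
grip_width: 85.5
grip_force: 0.0
```

Emit:
servo_tool --hand '[0.5,0.5,0.5,0.5,0.5,0.5,0.5,0.5]' --linear '[[0,0,0],[0,0,0],[0,0,0],[0,0,0],[0,0,0],[0,0,0],[0,0,0],[0,0,0]]' --twist '[[0,0,0],[0,0,0],[0,0,0],[0,0,0],[0,0,0],[0,0,0],[0,0,0],[0,0,0]]' --newtons 50

```text
time_s: 5.95
position: [410.6, -372.4, 69.3]
eef_rot: [-179.9, 0.0, -171.0]
ft_force: [-0.1, -0.6, 2.6]
grip_width: 56.5
grip_force: 56.2
```

Emit:
servo_tool --hand '[0.5,0.5,0.5,0.5,0.5,0.5,0.5,0.5]' --linear '[[0,0,-0.03],[0,0,-0.06],[0,0,-0.09],[0,0,-0.09],[0,0,-0.09],[0,0,-0.07],[0,0,-0.04],[0,0,0]]' --twist '[[0,0,0],[0,0,0],[0,0,0],[0,0,0],[0,0,0],[0,0,0],[0,0,0],[0,0,0]]'

```text
time_s: 6.62
position: [411.1, -372.7, 261.8]
eef_rot: [-179.7, 0.2, -171.0]
ft_force: [1.4, 0.2, -3.1]
grip_width: 56.3
grip_force: 55.7
```

Run:
```python
from h import *
go(592.2,100,260,-174.2);print(get_obs()['grip_width'],get_obs()['grip_force'])
```

```text
t 6.62 pos [ 411.1 -372.7  261.8] rot [-179.66    0.24 -171.  ] shift mm [-252.8  438.6    1.8] shares [-0.632   1.0964  0.0044] | 506.0
twist deg 3.2 share 0.0356
56.32887972346679 55.71558058261871
```

Emit:
servo_tool --hand '[0.5,0.5,0.5,0.5,0.5,0.5,0.5,0.5,0.5,0.5,0.5,0.5]' --linear '[[-0.024,0.0415,0],[-0.048,0.083,0],[-0.048,0.083,0],[-0.048,0.083,0],[-0.048,0.083,0],[-0.048,0.083,0],[-0.048,0.083,0],[-0.048,0.083,0],[-0.048,0.083,0],[-0.048,0.083,0],[-0.048,0.083,0],[-0.048,0.083,0]]' --twist '[[0,0,0],[0,0,0],[0,0,0],[0,0,0],[0,0,0],[0,0,0],[0,0,0],[0,0,0],[0,0,0],[0,0,0],[0,0,0],[0,0,0]]'

```text
time_s: 7.62
position: [567.3, 41.8, 253.8]
eef_rot: [179.9, -0.3, -171.0]
ft_force: [1.1, -0.6, -3.0]
grip_width: 56.4
grip_force: 55.6
```

Emit:
servo_tool --hand '[0.5,0.5,0.5,0.5,0.5,0.5,0.5]' --linear '[[-0.048,0.083,0],[-0.032,0.059,0],[0,0,0],[0,0,0.08],[0,0,0.09],[0,0,0.06],[0,0,0]]' --twist '[[0,0,0],[0,0,0],[0,0,0.0356],[0,0,0],[0,0,0],[0,0,0],[0,0,0]]'

```text
time_s: 8.2
position: [585.3, 100.6, 154.9]
eef_rot: [180.0, -1.0, -174.2]
ft_force: [-1.6, 0.3, -4.4]
grip_width: 56.8
grip_force: 55.5
```

Run:
```python
from h import *
import pickle
go(592.2,100,110,-174.2)
m=camera_model("wrist");a=grab_frame("wrist");save("w_sp2",a);pickle.dump(m,open('w_sp2.pkl','wb'))
go(592.2,100,100,-174.2)
```

```text
t 8.2 pos [585.3 100.6 154.9] rot [ 179.97   -1.04 -174.2 ] shift mm [-6.8 -1.3 44.9] shares [-0.0171 -0.0032  0.1122] | 45.0
twist deg 0.0 share 0.0
t 8.25 pos [587.3 100.6 158.5] rot [ 179.98   -0.72 -174.21] shift mm [-4.8 -1.1 58.5] shares [-0.012  -0.0028  0.1463] | 59.0
twist deg -0.01 share -0.0001
```

View pics/w_sp2.png

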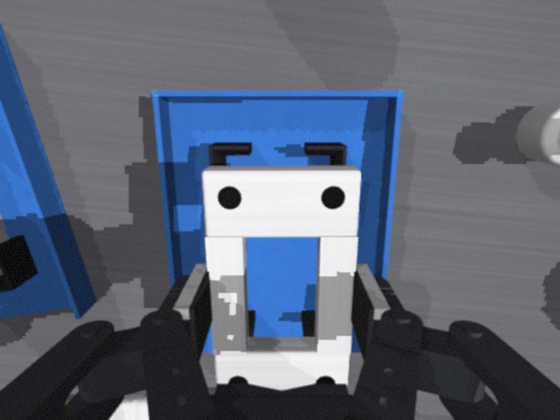

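The spacer is held straight over the tray, its far edge at row 167 between columns 203 and 360. The tray's wall corners are at (152,91) and (403,91), and the stops at columns 209–347.

Run:
```python
from h import *
import pickle
m=pickle.load(open('w_sp2.pkl','rb'))
z=158-69.3+12
p,q=onz(m,203,168,z),onz(m,360.5,168,z);d=(p-q)[:2];print('edge',np.linalg.norm(d),p[:2],q[:2]);n=np.array([-d[1],d[0]])/np.linalg.norm(d);n=n*np.sign(n[0])
print('spacer c',((p+q)[:2]/2+52*n).round(1),n, get_obs()['position'])
a,b=onz(m,152,91,22),onz(m,403,91,22);d=(a-b)[:2];n=np.array([-d[1],d[0]])/np.linalg.norm(d);n=n*np.sign(n[0])
print('tray',np.linalg.norm(d),((a+b)[:2]/2+90*n).round(1),np.degrees(np.arctan2(n[1],n[0])))
s1,s2=onz(m,209.5,144,28),onz(m,347,144,28);print('stops',np.linalg.norm(s1-s2),((s1+s2)[:2]/2+61*n).round(1))
```

```text
edge 55.58156612519717 [535.47272008  68.16974793] [529.85909886 123.46710546]
spacer c [584.4 101.1] [0.99488664 0.1009979 ] [587.29140068 100.6300244  158.5224783 ]
tray 135.939701255763 [593.3  99.9] 5.808693598747896
stops 75.18734233045508 [592.1 100.1]
```

Emit:
servo_tool --hand '[0.5,0.5,0.5,0.5,0.5]' --linear '[[0,0,0.05],[0,0,0.05],[0,0,0],[0,0,0],[0,0,0]]' --twist '[[0,0,0],[0,0,0],[0,0,0],[0,0,0],[0,0,0]]'

```text
time_s: 8.67
position: [592.3, 100.9, 126.7]
eef_rot: [-180.0, 0.1, -174.2]
ft_force: [0.0, 0.5, -2.6]
grip_width: 56.5
grip_force: 55.6
```

Run:
```python
from h import *
go(593.3,99.8,74,-174.2)
```

```text
t 8.67 pos [592.3 100.9 126.7] rot [-1.8000e+02  1.4000e-01 -1.7422e+02] shift mm [-0.9 -1.2 52.7] shares [-0.0023 -0.0029  0.1317] | 53.0
twist deg -0.02 share -0.0002
```

Emit:
servo_tool --hand '[0.5,0.5,0.5,0.5,0.5,0.5,0.5,0.5,0.5,0.5,0.5,0.5]' --linear '[[-0.0023,-0.003,0.015],[0,0,0.02],[0,0,0.02],[0,0,0.02],[0,0,0.014],[0,0,0.01],[0,0,0.01],[0,0,0.01],[0,0,0.008],[0,0,0],[0,0,0],[0,0,0]]' --twist '[[0,0,0],[0,0,0],[0,0,0],[0,0,0],[0,0,0],[0,0,0],[0,0,0],[0,0,0],[0,0,0],[0,0,0],[0,0,0],[0,0,0]]'

```text
time_s: 9.67
position: [592.5, 99.7, 74.1]
eef_rot: [180.0, 0.0, -174.2]
ft_force: [-0.1, -0.1, -3.3]
grip_width: 56.1
grip_force: 55.7
```

Emit:
servo_tool --hand '[0.5,0.5,0.5,0.5,0.5]' --linear '[[0,0,0.002],[0,0,0.002],[0,0,0],[0,0,0],[0,0,0]]' --twist '[[0,0,0],[0,0,0],[0,0,0],[0,0,0],[0,0,0]]'

```text
time_s: 10.08
position: [592.6, 99.8, 73.3]
eef_rot: [-180.0, 0.0, -174.2]
ft_force: [-4.7, 0.4, 5.6]
grip_width: 56.6
grip_force: 56.6
```

Emit:
servo_tool --hand '[1,1,1,1,1,1,1,1,1,1,1,1]' --linear '[[0,0,0],[0,0,0],[0,0,0],[0,0,0],[0,0,-0.02],[0,0,-0.05],[0,0,-0.08],[0,0,-0.09],[0,0,-0.09],[0,0,-0.09],[0,0,-0.07],[0,0,0]]' --twist '[[0,0,0],[0,0,0],[0,0,0],[0,0,0],[0,0,0],[0,0,0],[0,0,0],[0,0,0],[0,0,0],[0,0,0],[0,0,0],[0,0,0]]'

```text
time_s: 11.08
position: [595.4, 100.0, 277.9]
eef_rot: [-180.0, 0.8, -174.2]
ft_force: [0.2, 0.2, 0.9]
grip_width: 85.4
grip_force: 0.0
```

Run:
```python
from h import *
import pickle
m=camera_model("wrist");a=grab_frame("wrist");pickle.dump(m,open('w_sp3.pkl','wb'));save('w_sp3',a)
hsv=cv2.cvtColor(a,cv2.COLOR_RGB2HSV)
k=cv2.inRange(hsv,(0,0,150),(180,60,255));k[:, :180]=0;k[:,400:]=0;k[:60]=0;k[285:]=0
cs,_=cv2.findContours(k,0,2);c=max(cs,key=cv2.contourArea)
q=cv2.approxPolyDP(cv2.convexHull(c),6,True)[:,0];print(q.tolist())
w=np.array([onz(m,*p,16)[:2] for p in q]);print(w.mean(0),[(np.linalg.norm(e).round(1),np.degrees(np.arctan2(e[1],e[0])).round(1)) for e in (w[i]-w[i-1] for i in range(len(w)))])
go(421,354,280,126.4)
```

```text
[[310, 121], [310, 227], [253, 229], [249, 123]]
[593.59151632  99.61913949] [(np.float64(54.8), np.float64(97.6)), (np.float64(101.5), np.float64(7.2)), (np.float64(56.2), np.float64(-82.1)), (np.float64(101.8), np.float64(-173.6))]
t 11.13 pos [594.3  99.9 274.2] rot [-179.99    0.57 -174.21] shift mm [146.8 270.3  -5.8] shares [ 0.367   0.6756 -0.0144] | 308.0
twist deg 59.39 share 0.6599
```

Emit:
servo_tool --hand '[1,1,1,1,1,1,1,1]' --linear '[[0.0459,0.0845,0],[0.0459,0.0845,0],[0.0459,0.0845,0],[0.0459,0.0845,0],[0.0459,0.0845,0],[0.0459,0.0845,0],[0.0459,0.0845,0],[0.0459,0.0845,0]]' --twist '[[0,0,0],[0,0,0],[0,0,0],[0,0,0],[0,0,0],[0,0,0],[0,0,0],[0,0,0]]'

```text
time_s: 11.8
position: [417.1, 354.8, 266.9]
eef_rot: [-179.9, -0.1, -174.2]
ft_force: [1.1, -0.5, 0.3]
grip_width: 85.3
grip_force: 0.0
```

Emit:
servo_tool --hand '[1,1,1,1,1,1,1,1,1,1,1]' --linear '[[0,0,0],[0,0,0],[0,0,0],[0,0,0],[0,0,0],[0,0,0],[0,0,0],[0,0,0],[0,0,0],[0,0,0],[0,0,0]]' --twist '[[0,0,0.0733],[0,0,0.0733],[0,0,0.0733],[0,0,0.0733],[0,0,0.0733],[0,0,0.0733],[0,0,0.0733],[0,0,0.0733],[0,0,0.0733],[0,0,0],[0,0,0]]'

```text
time_s: 12.72
position: [418.6, 353.6, 267.2]
eef_rot: [-179.9, -0.0, 126.6]
ft_force: [-0.4, 0.5, -0.2]
grip_width: 85.6
grip_force: 0.0
```

Run:
```python
from h import *
import pickle
go(421,354,136,126.4)
m=camera_model("wrist");a=grab_frame("wrist");pickle.dump(m,open('w_h.pkl','wb'));save('w_h',a)
```

```text
t 12.72 pos [418.6 353.6 267.2] rot [-179.89   -0.    126.58] shift mm [ -1.1   2.2 131.2] shares [-0.0029  0.0055  0.3279] | 131.0
twist deg 0.18 share 0.002
```

View pics/w_h.png

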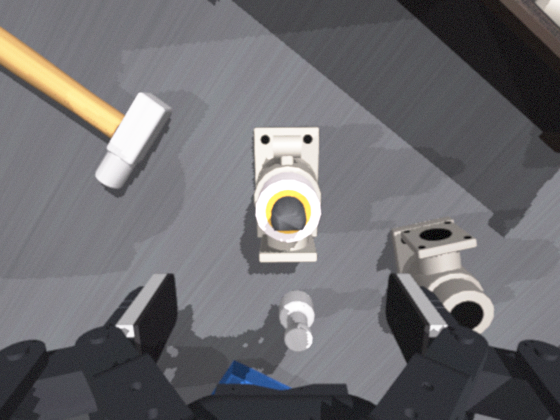

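The boss top ring is centred near (288,207) in the wrist view. The base's rear edge is at row 128, columns 254–320, and the outlet points down the image towards the gauge.

Run:
```python
from h import *
import pickle
m=pickle.load(open('w_h.pkl','rb'));a=cv2.imread('pics/w_h.png')
k=cv2.inRange(a[170:246,245:330],(205,205,205),(255,255,255))
cs,_=cv2.findContours(k,0,2);c=max(cs,key=cv2.contourArea);e=cv2.fitEllipse(cv2.convexHull(c));u=np.array(e[0])+[245,170];print('ellipse',u,e[1])
print('boss',onz(m,*u,96).round(1), 'diam', np.linalg.norm(onz(m,u[0]-e[1][0]/2,u[1],96)-onz(m,u[0]+e[1][0]/2,u[1],96)))
g=cv2.inRange(a[115:175,240:335],(140,140,140),(255,255,255));cs,_=cv2.findContours(g,0,2);c=cv2.convexHull(max(cs,key=cv2.contourArea))[:,0]+[240,115]
l=c[(c@[-1,-1]).argmax()];r=c[(c@[1,-1]).argmax()];P=[onz(m,*t,12) for t in(l,r)];d=P[1]-P[0];print(l,r,np.linalg.norm(d),'yaw',np.degrees(np.arctan2(d[1],d[0])))
n=np.array([-d[1],d[0]])/np.linalg.norm(d[:2]); print('centre from base', ((P[0]+P[1])[:2]/2+52*n).round(1),((P[0]+P[1])[:2]/2-52*n).round(1))
go(*onz(m,*u,96)[:2],136)
```

```text
ellipse [288.15698624 205.22719193] (67.71308898925781, 79.89739227294922)
boss [419.5 360.6  96. ] diam 47.4616067773183
[251 129] [318 127] 59.439008920581806 yaw 38.259205005279455
centre from base [357.5 438. ] [421.9 356.3]
t 12.77 pos [418.6 353.7 267.4] rot [-179.91   -0.    126.57] shift mm [  5.1   4.8 131.4] shares [0.0127 0.012  0.3284] | 132.0
```

Run:
```python
from h import *
go(421.5,356.5,138)
```

```text
t 12.77 pos [418.6 353.7 267.4] rot [-179.91   -0.    126.57] shift mm [  0.5   4.  129.4] shares [0.0013 0.0099 0.3234] | 129.0
```

Emit:
servo_tool --hand '[1,1,1,1,1,1,1,1]' --linear '[[0.0013,0.01,0.04],[0,0,0.07],[0,0,0.08],[0,0,0.06],[0,0,0.04],[0,0,0.0334],[0,0,0],[0,0,0]]' --twist '[[0,0,0],[0,0,0],[0,0,0],[0,0,0],[0,0,0],[0,0,0],[0,0,0],[0,0,0]]'

```text
time_s: 13.43
position: [421.7, 356.6, 138.5]
eef_rot: [-179.9, -0.0, 126.5]
ft_force: [0.2, -0.3, 1.4]
grip_width: 85.7
grip_force: 0.0
```

Emit:
servo_tool --hand '[0.3,0.3,0.3,0.3,0.3,0.3,0.3,0.3,0.3]' --linear '[[0,0,0],[0,0,0],[0,0,0],[0,0,0],[0,0,0],[0,0,0],[0,0,0],[0,0,0],[0,0,0]]' --twist '[[0,0,0],[0,0,0],[0,0,0],[0,0,0],[0,0,0],[0,0,0],[0,0,0],[0,0,0],[0,0,0]]' --newtons 80

```text
time_s: 14.18
position: [422.3, 357.1, 140.9]
eef_rot: [179.9, 0.0, 126.4]
ft_force: [-3.1, -1.7, 5.1]
grip_width: 43.8
grip_force: 81.1
```

Emit:
servo_tool --hand '[0.3,0.3,0.3,0.3,0.3,0.3,0.3]' --linear '[[0,0,-0.02],[0,0,-0.05],[0,0,-0.08],[0,0,-0.08],[0,0,-0.06],[0,0,-0.02],[0,0,0]]' --twist '[[0,0,0],[0,0,0],[0,0,0],[0,0,0],[0,0,0],[0,0,0],[0,0,0]]'

```text
time_s: 14.77
position: [422.4, 357.2, 265.2]
eef_rot: [179.8, 0.0, 126.4]
ft_force: [1.1, -0.1, -7.5]
grip_width: 43.9
grip_force: 83.7
```

Run:
```python
from h import *
go(593,100,260,-174.6);o=get_obs();print(o['grip_width'],o['grip_force'],o['ft_force'])
```

```text
t 14.77 pos [422.4 357.2 265.2] rot [1.7976e+02 1.0000e-02 1.2642e+02] shift mm [-308.2  -15.4    5.2] shares [-0.7705 -0.0386  0.013 ] | 309.0
twist deg -58.98 share -0.6553
43.94768587260998 83.68910193443298 [ 1.08268734 -0.10533192 -7.48989543]
```

Translate 9 rows, then twist 9 rows.

Emit:
servo_tool --hand '[0.3,0.3,0.3,0.3,0.3,0.3,0.3,0.3,0.3,0.3]' --linear '[[-0.04,-0.002,0],[-0.08,-0.004,0],[-0.09,-0.0046,0],[-0.09,-0.0046,0],[-0.09,-0.0046,0],[-0.09,-0.0046,0],[-0.09,-0.0046,0],[-0.09,-0.0046,0],[-0.07,-0.003,0],[-0.04,-0.002,0]]' --twist '[[0,0,0],[0,0,0],[0,0,0],[0,0,0],[0,0,0],[0,0,0],[0,0,0],[0,0,0],[0,0,0],[0,0,0]]'

```text
time_s: 15.6
position: [592.2, 96.6, 258.9]
eef_rot: [-179.7, -0.1, 126.3]
ft_force: [-0.5, 0.1, -7.5]
grip_width: 44.1
grip_force: 83.4
```

Emit:
servo_tool --hand '[0.3,0.3,0.3,0.3,0.3,0.3,0.3,0.3,0.3,0.3,0.3,0.3]' --linear '[[0,0,0],[0,0,0],[0,0,0],[0,0,0],[0,0,0],[0,0,0],[0,0,0],[0,0,0],[0,0,0],[0,0,0],[0,0,0],[0,0,0]]' --twist '[[0,0,-0.04],[0,0,-0.07],[0,0,-0.075],[0,0,-0.075],[0,0,-0.075],[0,0,-0.075],[0,0,-0.075],[0,0,-0.075],[0,0,-0.0553],[0,0,-0.04],[0,0,0],[0,0,0]]'

```text
time_s: 16.6
position: [591.1, 99.9, 260.3]
eef_rot: [180.0, -0.3, -174.7]
ft_force: [-0.0, -0.7, -7.1]
grip_width: 44.0
grip_force: 83.4
```

Run:
```python
from h import *
import pickle
go(593,100,200,-174.6)
m=camera_model("wrist");a=grab_frame("wrist");pickle.dump(m,open('w_h2.pkl','wb'));save('w_h2',a)
```

```text
t 16.6 pos [591.1  99.9 260.3] rot [ 179.99   -0.26 -174.69] shift mm [-1.9 -0.1 60.3] shares [-0.0047 -0.0002  0.1506] | 60.0
twist deg -0.09 share -0.001
```

View pics/w_h2.png

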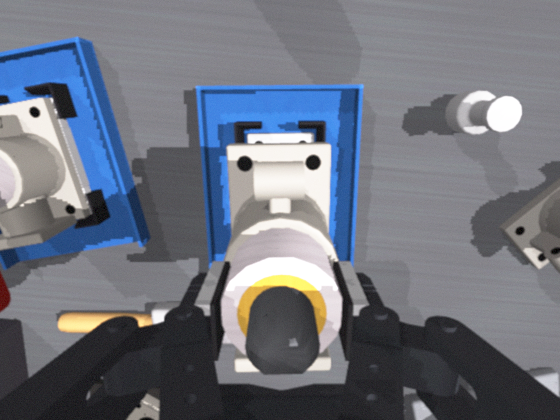

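The housing is held over the tray with its rear base edge at row 144, columns 228–331, holes at (245,163) and (313,163). The tray wall corners are at (196,87) and (363,87), and the spacer shows at (280,138).

Run:
```python
from h import *
import pickle
m=pickle.load(open('w_h2.pkl','rb'));a=cv2.imread('pics/w_h2.png')
g=cv2.inRange(a[130:190,215:345],(130,130,130),(255,255,255));cs,_=cv2.findContours(g,0,2)
g[:8]=0
pts=np.argwhere(g>0)[:,::-1]+[215,130]
hsv=cv2.cvtColor(a,cv2.COLOR_BGR2HSV);b=cv2.inRange(hsv,(100,120,50),(125,255,255))
cols={}
for nm,(x0,x1),top,bot,mk in(('base',(236,324),140,150,None),):
    gr=cv2.cvtColor(a,cv2.COLOR_BGR2GRAY)
rows=range(150,186)
L=[];R=[]
for r in rows:
    s=np.where(cv2.inRange(hsv[r:r+1,210:350],(0,0,110),(180,60,255))[0])[0]+210
    L.append((s.min(),r));R.append((s.max()+1,r))
def fit(P): 
    P=np.array(P,float);return np.polyfit(P[:,1],P[:,0],1)
l,r=fit(L),fit(R)
z=260.3-140.9+12
Pl=[onz(m,np.polyval(l,v),v,z) for v in(150,185)];Pr=[onz(m,np.polyval(r,v),v,z) for v in(150,185)]
for P in(Pl,Pr): d=P[1]-P[0];print('side yaw',np.degrees(np.arctan2(d[1],d[0])))
d=(Pr[0]-Pl[0])[:2];print('width',np.linalg.norm(d))
def rear(u0,v0,u1,v1,z,L):
    p,q=onz(m,u0,v0,z)[:2],onz(m,u1,v1,z)[:2];d=p-q;n=np.array([-d[1],d[0]])/np.linalg.norm(d);n*=np.sign(n[0])
    print(np.linalg.norm(d).round(1),((p+q)/2+L*n).round(1),'yaw',np.degrees(np.arctan2(n[1],n[0])).round(2))
v=143.5;rear(np.polyval(l,v),v,np.polyval(r,v),v,z,52)
rear(196,87,363.5,87,22,90)
rear(245,163,313,163,z,44)
print(get_obs()['position'])
```

```text
side yaw 7.712084505792221
side yaw 5.340523242928292
width 58.02131878542748
58.2 [590.5  98.9] yaw 5.31
136.6 [594.7  99.6] yaw 5.32
38.0 [593.2  99.3] yaw 5.31
[591.36856183  99.8838478  260.80746429]
```

Emit:
servo_tool --hand '[0.3,0.3,0.3,0.3,0.3,0.3,0.3,0.3]' --linear '[[-0.006,0.0,0.02],[0,0,0.05],[0,0,0.06],[0,0,0.05],[0,0,0.02],[0,0,0],[0,0,0],[0,0,0]]' --twist '[[0,0,0],[0,0,0],[0,0,0],[0,0,0],[0,0,0],[0,0,0],[0,0,0],[0,0,0]]'

```text
time_s: 17.32
position: [595.8, 100.0, 184.7]
eef_rot: [-180.0, 0.2, -174.6]
ft_force: [1.2, 0.6, -6.8]
grip_width: 44.3
grip_force: 83.3
```

Run:
```python
from h import *
go(594,100.2,158,-174.4)
m=camera_model("wrist");a=grab_frame("wrist");save('w_h3',a[0:330,130:430])
```

```text
t 17.32 pos [595.8 100.  184.7] rot [-1.8000e+02  1.7000e-01 -1.7462e+02] shift mm [ 1.8  0.3 26.7] shares [0.0044 0.0008 0.0667] | 27.0
twist deg -0.22 share -0.0024
```

View pics/w_h3.png

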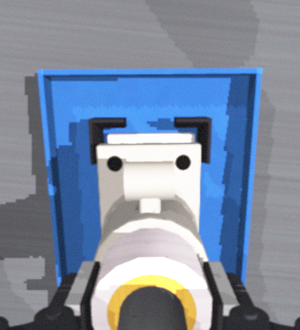

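The housing base (crop columns 98–202, rear edge at crop row 144) sits centred between the rear stops (crop columns 91–211, row 119). The alignment looks right; I'll put numbers on it.

Run:
```python
from h import *
m=camera_model("wrist");
def rear(u0,u1,v,z,L):
    p,q=onz(m,u0,v,z)[:2],onz(m,u1,v,z)[:2];d=p-q;n=np.array([-d[1],d[0]])/np.linalg.norm(d);n*=np.sign(n[0])
    print(np.linalg.norm(d).round(1),((p+q)/2+L*n).round(1))
rear(228,331.5,143.5,184.7-140.9+12,52)
rear(130+37,130+263,69,22,90)
rear(130+91,130+212,118,28,61)
rear(236,321,134,16,52)
go(594,100.2,158)
```

```text
56.9 [596.3  99.7]
137.1 [593.5  99.5]
74.3 [593.  100.4]
55.7 [594.9  98.6]
t 17.37 pos [595.9 100.1 185.1] rot [-180.      0.22 -174.62] shift mm [ 1.9  0.3 27.1] shares [0.0048 0.0008 0.0678] | 27.0
```

Emit:
servo_tool --hand '[0.3,0.3,0.3,0.3,0.3,0.3,0.3,0.3,0.3,0.3,0.3,0.3]' --linear '[[0.007,0,0],[0,0,0.006],[0,0,0.008],[0,0,0.009],[0,0,0.009],[0,0,0.009],[0,0,0.009],[0,0,0.007],[0,0,0.005],[0,0,0.004],[0,0,0],[0,0,0]]' --twist '[[0,0,-0.002],[0,0,0],[0,0,0],[0,0,0],[0,0,0],[0,0,0],[0,0,0],[0,0,0],[0,0,0],[0,0,0],[0,0,0],[0,0,0]]'

```text
time_s: 18.37
position: [592.2, 99.7, 157.0]
eef_rot: [-180.0, 0.1, -174.4]
ft_force: [-2.0, 0.2, -4.7]
grip_width: 43.7
grip_force: 83.4
```

Emit:
servo_tool --hand '[0.3,0.3,0.3,0.3]' --linear '[[0,0,0.002],[0,0,0.001],[0,0,0],[0,0,0]]' --twist '[[0,0,0],[0,0,0],[0,0,0],[0,0,0]]'

```text
time_s: 18.7
position: [592.3, 99.7, 157.0]
eef_rot: [-180.0, 0.1, -174.4]
ft_force: [-5.0, -1.6, 3.9]
grip_width: 43.7
grip_force: 84.5
```

Seated at the expected height, so release and rise.

Emit:
servo_tool --hand '[1,1,1,1,1,1,1,1,1,1,1,1]' --linear '[[0,0,0],[0,0,0],[0,0,0],[0,0,0],[0,0,0],[0,0,-0.02],[0,0,-0.05],[0,0,-0.09],[0,0,-0.09],[0,0,-0.09],[0,0,-0.05],[0,0,0]]' --twist '[[0,0,0],[0,0,0],[0,0,0],[0,0,0],[0,0,0],[0,0,0],[0,0,0],[0,0,0],[0,0,0],[0,0,0],[0,0,0],[0,0,0]]'

```text
time_s: 19.7
position: [594.2, 99.9, 319.7]
eef_rot: [-180.0, 0.7, -174.4]
ft_force: [0.7, -0.0, 0.1]
grip_width: 85.7
grip_force: 0.0
```

Run:
```python
from h import *
import pickle
m=camera_model("wrist");a=grab_frame("wrist");pickle.dump(m,open('w_h4.pkl','wb'));save('w_h4',a)
go(563,-379.6,300,216.5)
t=grab_frame("top");save('top1',t)
```

```text
t 19.75 pos [593.2  99.8 316.2] rot [-179.99    0.46 -174.43] shift mm [  76.7 -474.2   16.2] shares [ 0.1916 -1.1855  0.0405] | 481.0
twist deg -30.93 share -0.3436
```

View pics/w_h4.png

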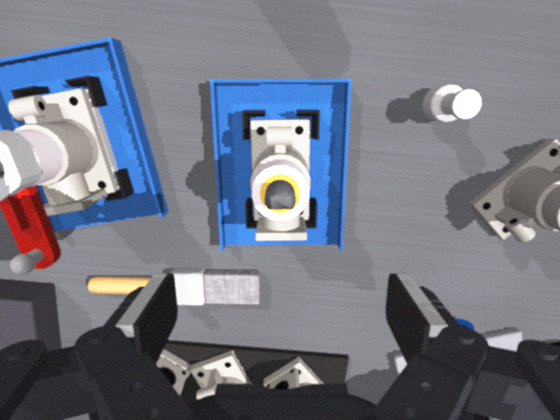

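The housing stands square in the pocket, base at columns 250–310 between the stops, with its outlet to the open end at the bottom of the picture.

Emit:
servo_tool --hand '[1,1,1,1,1,1,1,1,1,1,1,1]' --linear '[[0.016,-0.0988,0],[0.016,-0.0988,0],[0.016,-0.0988,0],[0.016,-0.0988,0],[0.016,-0.0988,0],[0.016,-0.0988,0],[0.016,-0.0988,0],[0.016,-0.0988,0],[0.016,-0.0988,0],[0.016,-0.0988,0],[0.016,-0.0988,0],[0.016,-0.0988,0]]' --twist '[[0,0,0],[0,0,0],[0,0,0],[0,0,0],[0,0,0],[0,0,0],[0,0,0],[0,0,0],[0,0,0],[0,0,0],[0,0,0],[0,0,0]]'

```text
time_s: 20.8
position: [560.3, -381.2, 308.5]
eef_rot: [179.8, -0.2, -174.4]
ft_force: [0.5, -0.5, -0.0]
grip_width: 85.3
grip_force: 0.0
```

Emit:
servo_tool --hand '[1,1,1,1,1,1,1,1,1]' --linear '[[0,0,0.04],[0,0,0.08],[0,0,0.09],[0,0,0.06],[0,0,0],[0,0,0],[0,0,0],[0,0,0],[0,0,0]]' --twist '[[0,0,-0.0687],[0,0,-0.0687],[0,0,-0.0687],[0,0,-0.0687],[0,0,-0.0687],[0,0,0],[0,0,0],[0,0,0],[0,0,0]]'

```text
time_s: 21.55
position: [561.9, -380.1, 204.6]
eef_rot: [-179.9, 0.0, -143.6]
ft_force: [0.1, -0.0, 0.1]
grip_width: 85.2
grip_force: 0.0
```

Run:
```python
from h import *
import pickle
m=pickle.load(open('w_h4.pkl','rb'));a=cv2.imread('pics/w_h4.png');hsv=cv2.cvtColor(a,cv2.COLOR_BGR2HSV)
y=cv2.inRange(hsv,(18,120,100),(35,255,255));y[:150]=0;y[240:]=0;y[:,:240]=0;y[:,320:]=0
p=np.argwhere(y)[:,::-1].astype(np.int32);e=cv2.fitEllipse(cv2.convexHull(p));print('ring',e,onz(m,*e[0],112).round(1))
m=camera_model("wrist");a=grab_frame("wrist");save('w_l',a);o=get_obs();print(o['position'],o['eef_rot'])
hsv=cv2.cvtColor(a,cv2.COLOR_RGB2HSV)
r=cv2.inRange(hsv,(0,140,80),(8,255,255));r2=cv2.inRange(hsv,(174,140,80),(180,255,255));r|=r2;r[285:]=0
n,l,s,c=cv2.connectedComponentsWithStats(r)
for i in range(1,n):
    if s[i,4]>80:print('red',s[i],c[i],onz(m,*c[i],18).round(1))
w=cv2.inRange(hsv,(0,0,185),(180,50,255));w[300:]=0
n,l,s,c=cv2.connectedComponentsWithStats(w)
for i in range(1,n):
    if s[i,4]>80:print('white',s[i],c[i],onz(m,*c[i],24).round(1))
```

```text
ring ((279.5370788574219, 193.22166442871094), (36.89002227783203, 38.68968200683594), 94.1455078125) [592.9  98.9 112. ]
[ 561.94237229 -380.06863212  204.66155218] [-1.79883030e+02  3.05052613e-02 -1.43576683e+02]
red [ 263  237   33   48 1442] [278.74271845 262.16990291] [ 600.6 -354.    18. ]
white [ 250  177   62   66 2508] [280.16148325 208.94098884] [ 563.4 -380.    24. ]
white [434 211  46  30 402] [450.88308458 219.3880597 ] [ 495.1 -274.    24. ]
```

Run:
```python
from h import *
m=camera_model("wrist");a=cv2.imread('pics/w_l.png')[:,:,::-1];r=np.ascontiguousarray(a[165:255,235:330])
w=cv2.inRange(cv2.cvtColor(r,cv2.COLOR_RGB2HSV),(0,0,185),(180,50,255))
cs,h=cv2.findContours(w,cv2.RETR_CCOMP,2)
for c,hh in zip(cs,h[0]):
    A=cv2.contourArea(c)
    if A>60:
        e=cv2.fitEllipse(c);M=cv2.moments(c);print('hole' if hh[3]>=0 else 'outer',A,np.array(cv2.boundingRect(c))+[235,165,0,0],np.round(e[0],1)+[235,165],np.round(e[1:],1) if 0 else e[1],onz(m,e[0][0]+235,e[0][1]+165,24).round(1),onz(m,M['m10']/M['m00']+235,M['m01']/M['m00']+165,24).round(1))
for u,v in((250,210),(312,210),(281,177),(281,243)): print((u,v),onz(m,u,v,24).round(1)[:2])
go(564,-379.5,76.5)
```

```text
outer 3251.5 [250 177  62  66] [279.7 208.9] (63.12455749511719, 68.77201080322266) [ 563.6 -380.3   24. ] [ 563.4 -380.    24. ]
hole 889.0 [262 193  38  30] [280.1 210.2] (34.439334869384766, 36.77635955810547) [ 564.3 -379.5   24. ] [ 563.3 -380.2   24. ]
(250, 210) [ 577.2 -397.3]
(312, 210) [ 550.3 -360.8]
(281, 177) [ 544.  -393.6]
(281, 243) [ 584.6 -363.6]
t 21.6 pos [ 561.9 -380.1  204.7] rot [-1.7988e+02  3.0000e-02 -1.4358e+02] shift mm [ -2.   -0.8 128.2] shares [-0.005  -0.0019  0.3204] | 128.0
```

Emit:
servo_tool --hand '[1,1,1,1,1,1,1,1]' --linear '[[-0.005,-0.0015,0.04],[0,0,0.07],[0,0,0.08],[0,0,0.06],[0,0,0.04],[0,0,0.03],[0,0,0],[0,0,0]]' --twist '[[0,0,0],[0,0,0],[0,0,0],[0,0,0],[0,0,0],[0,0,0],[0,0,0],[0,0,0]]'

```text
time_s: 22.27
position: [563.6, -379.2, 75.3]
eef_rot: [180.0, -0.0, -143.5]
ft_force: [0.8, -0.2, 0.7]
grip_width: 85.1
grip_force: 0.0
```

Emit:
servo_tool --hand '[0.3,0.3,0.3,0.3,0.3,0.3,0.3,0.3,0.3]' --linear '[[0,0,0],[0,0,0],[0,0,0],[0,0,0],[0,0,0],[0,0,0],[0,0,0],[0,0,0],[0,0,0]]' --twist '[[0,0,0],[0,0,0],[0,0,0],[0,0,0],[0,0,0],[0,0,0],[0,0,0],[0,0,0],[0,0,0]]' --newtons 50

```text
time_s: 23.02
position: [564.5, -379.9, 77.4]
eef_rot: [-179.8, 0.0, -143.5]
ft_force: [0.3, 0.5, 6.6]
grip_width: 42.8
grip_force: 53.8
```

Emit:
servo_tool --hand '[0.3,0.3,0.3,0.3,0.3,0.3,0.3,0.3,0.3,0.3]' --linear '[[0,0,-0.02],[0,0,-0.05],[0,0,-0.09],[0,0,-0.09],[0,0,-0.09],[0,0,-0.09],[0,0,-0.06],[0,0,-0.04],[0,0,0],[0,0,0]]' --twist '[[0,0,0],[0,0,0],[0,0,0],[0,0,0],[0,0,0],[0,0,0],[0,0,0],[0,0,0],[0,0,0],[0,0,0]]'

```text
time_s: 23.85
position: [563.2, -378.9, 287.3]
eef_rot: [-180.0, -0.0, -143.5]
ft_force: [-0.4, 0.2, -3.8]
grip_width: 43.0
grip_force: 52.9
```

Run:
```python
from h import *
go(592.7,99.5,290,-174.4);o=get_obs();print(o['grip_width'],o['grip_force'],o['ft_force'],o['torque'])
```

```text
t 23.85 pos [ 563.2 -378.9  287.3] rot [-180.     -0.   -143.51] shift mm [-308.2  367.1   -2.7] shares [-0.7704  0.9177 -0.0067] | 479.0
twist deg 30.89 share 0.3432
43.047164174209854 52.93877810239792 [-0.35078199  0.17200691 -3.7574466 ] [ 0.03986676  0.04869498 -0.07537046]
```

Emit:
servo_tool --hand '[0.3,0.3,0.3,0.3,0.3,0.3,0.3,0.3,0.3,0.3,0.3,0.3]' --linear '[[-0.0308,0.0367,0],[-0.0616,0.0734,0],[-0.0616,0.0734,0],[-0.0616,0.0734,0],[-0.0616,0.0734,0],[-0.0616,0.0734,0],[-0.0616,0.0734,0],[-0.0616,0.0734,0],[-0.0616,0.0734,0],[-0.0616,0.0734,0],[-0.0616,0.0734,0],[-0.0616,0.0734,0]]' --twist '[[0,0,0],[0,0,0],[0,0,0],[0,0,0],[0,0,0],[0,0,0],[0,0,0],[0,0,0],[0,0,0],[0,0,0],[0,0,0],[0,0,0]]'

```text
time_s: 24.85
position: [588.6, 63.2, 283.8]
eef_rot: [179.8, -0.3, -143.5]
ft_force: [1.4, 0.0, -2.6]
grip_width: 42.6
grip_force: 52.9
```

Emit:
servo_tool --hand '[0.3,0.3,0.3,0.3,0.3,0.3,0.3,0.3,0.3,0.3,0.3]' --linear '[[-0.0412,0.05,0],[-0.02,0.0236,0],[0,0,0],[0,0,0],[0,0,0],[0,0,0],[0,0,0],[0,0,0],[0,0,0],[0,0,0],[0,0,0]]' --twist '[[0,0,0],[0,0,0],[0,0,0.04],[0,0,0.06],[0,0,0.07],[0,0,0.07],[0,0,0.06],[0,0,0.0432],[0,0,0],[0,0,0],[0,0,0]]'

```text
time_s: 25.77
position: [592.1, 98.9, 286.0]
eef_rot: [180.0, -0.1, -174.3]
ft_force: [-0.4, 0.6, -3.1]
grip_width: 43.1
grip_force: 52.8
```

Run:
```python
from h import *
go(592.7,99.5,189.4,-174.4)
m=camera_model("wrist");a=grab_frame("wrist");save('w_l2',a)
p=get_obs()['position'];z0=p[2]-77.4
# held lever: arm axis & hub; housing flange below
hsv=cv2.cvtColor(a,cv2.COLOR_RGB2HSV)
w=cv2.inRange(hsv,(0,0,185),(180,50,255));n,l,s,c=cv2.connectedComponentsWithStats(w)
for i in range(1,n):
    if s[i,4]>150 and 150<c[i][0]<410: print('white',s[i],c[i].round(1),onz(m,*c[i],z0+24).round(1)[:2])
r=cv2.inRange(hsv,(0,140,60),(8,255,255))|cv2.inRange(hsv,(174,140,60),(180,255,255));n,l,s,c=cv2.connectedComponentsWithStats(r)
for i in range(1,n):
    if s[i,4]>80:print('red',s[i],c[i].round(1),onz(m,*c[i],z0+16).round(1)[:2])
print('bore pred px',proj(m,[p[0],p[1],z0+24]))
```

```text
t 25.77 pos [592.1  98.9 286. ] rot [ 1.8000e+02 -1.4000e-01 -1.7433e+02] shift mm [-0.7  0.5 96.6] shares [-0.0016  0.0013  0.2414] | 97.0
twist deg 0.07 share 0.0007
white [  224   129   116   226 10192] [288.3 238.3] [565.7  99.3]
white [160 294  25  27 392] [170.  302.9] [597.1  56.2]
red [   0  204   35   92 1845] [ 13.3 254.7] [586.5  -8.3]
red [ 250  345   59   46 2141] [279.4 369.1] [630.7 102.3]
bore pred px [280.29538902 301.61601107]
```

Run:
```python
from h import *
m=camera_model("wrist");a=cv2.imread('pics/w_l2.png')[:,:,::-1];hsv=cv2.cvtColor(np.ascontiguousarray(a),cv2.COLOR_RGB2HSV)
z0=286-77.4
w=cv2.inRange(hsv,(0,0,185),(180,50,255))
cs,h=cv2.findContours(w,cv2.RETR_CCOMP,2)
for c,hh in zip(cs,h[0]):
    A=cv2.contourArea(c);x,y,ww,hh2=cv2.boundingRect(c)
    if A>150 and hh[3]>=0 and 200<x<340:
        e=cv2.fitEllipse(c);print(A,(x,y,ww,hh2),np.round(e[0],1),np.round(e[1],1),onz(m,*e[0],z0+24)[:2].round(1))
        for u,v in((x,y+hh2/2),(x+ww,y+hh2/2),(x+ww/2,y),(x+ww/2,y+hh2)): print('  ',onz(m,u,v,z0+24)[:2].round(1))
k=a[::1,280]
print(''.join('W' if w[r,280] else ('r' if hsv[r,280,1]>140 and hsv[r,280,0]<9 else ('y' if hsv[r,280,1]>100 and hsv[r,280,0]<40 else '.')) for r in range(120,400)))
```

```text
212.0 (282, 157, 28, 24) [293.1 165.5] [12.4 37.8] [539.   98.2]
   [540.6  94.5]
   [539.7 104.2]
   [536.   98.9]
   [544.4  99.8]
.........WWWWWWWWWWWWWWWWWWWWWWWWWWWWWWWWWWWWW.WWWWWWWWWWWWWWWWWWWWWWWWyyyyyyy............................................WWWWWWWWWWWWWWWWWWWWWWWWWWWWW...................................................WWWWWWWWWWWWWWWWWWWW.......WWWWWW.rrrrrrrrrrrrrrrrrrrrrrrrrrrrrrrrrr..........
```

Run:
```python
from h import *
m=camera_model("wrist");a=cv2.imread('pics/w_l2.png')[:,:,::-1]
g=a[:,280].astype(int).sum(1)//3
print(g[236:350].tolist())
z=286-77.4+24
for r in (273,323,324,244): print(r,onz(m,280,r,z)[:2].round(1))
print(a[298,225:340].astype(int).sum(1).tolist())
```

```text
[146, 148, 151, 149, 149, 177, 242, 255, 255, 254, 254, 254, 254, 254, 254, 254, 254, 254, 254, 254, 254, 254, 254, 254, 254, 254, 254, 254, 254, 254, 254, 254, 255, 255, 226, 157, 147, 149, 149, 147, 142, 144, 147, 144, 140, 144, 145, 149, 150, 150, 143, 141, 142, 144, 139, 120, 113, 107, 113, 108, 111, 114, 111, 112, 118, 130, 141, 144, 141, 144, 146, 144, 142, 141, 137, 140, 141, 139, 138, 143, 141, 141, 145, 146, 152, 174, 197, 203, 207, 208, 207, 208, 210, 207, 206, 204, 202, 207, 201, 209, 206, 205, 207, 204, 203, 192, 182, 175, 174, 176, 173, 174, 169, 202]
273 [580.6  97.7]
323 [602.6  99.9]
324 [603.   99.9]
244 [568.7  96.5]
[216, 463, 646, 674, 671, 670, 638, 563, 536, 538, 529, 530, 526, 530, 524, 542, 570, 607, 619, 619, 609, 529, 379, 305, 309, 301, 322, 409, 420, 345, 320, 315, 315, 330, 329, 334, 328, 328, 330, 337, 332, 338, 330, 334, 327, 327, 320, 333, 342, 326, 329, 330, 340, 329, 332, 334, 330, 341, 338, 350, 346, 326, 329, 337, 349, 373, 405, 418, 422, 428, 405, 426, 424, 427, 421, 407, 420, 415, 434, 432, 452, 449, 441, 430, 412, 423, 417, 419, 412, 405, 435, 516, 587, 600, 614, 603, 592, 597, 598, 600, 591, 603, 595, 597, 600, 593, 597, 596, 597, 601, 604, 515, 277, 122, 78]
```

Emit:
servo_tool --hand '[0.3,0.3,0.3,0.3,0.3,0.3,0.3,0.3]' --linear '[[0,0.0017,0.02],[0,0,0.04],[0,0,0.05],[0,0,0.03],[0,0,0.015],[0,0,0],[0,0,0],[0,0,0]]' --twist '[[0,0,0],[0,0,0],[0,0,0],[0,0,0],[0,0,0],[0,0,0],[0,0,0],[0,0,0]]'

```text
time_s: 26.48
position: [593.3, 99.8, 226.6]
eef_rot: [-180.0, 0.1, -174.4]
ft_force: [-0.6, -0.9, -2.6]
grip_width: 42.8
grip_force: 52.8
```

Run:
```python
from h import *
go(592.2,99.6,189.4,-174.4)
m=camera_model("wrist");a=grab_frame("wrist");save('w_l3',a);p=get_obs()['position'];print(p)
hsv=cv2.cvtColor(a,cv2.COLOR_RGB2HSV)
# dark spindle vs. boss yellow ring, if visible
y=cv2.inRange(hsv,(18,110,90),(35,255,255));y[:, :200]=0;y[:,360:]=0
q=np.argwhere(y);print(len(q),q.min(0),q.max(0)) if len(q) else print('no ring')
g=a.astype(int).sum(2)//3
print([ (r,int(g[r,280])) for r in range(150,340,4)])
```

```text
t 26.48 pos [593.3  99.8 226.6] rot [-1.8000e+02  1.2000e-01 -1.7439e+02] shift mm [ 1.1 -0.1 37.2] shares [ 0.0028 -0.0004  0.093 ] | 37.0
twist deg 0.01 share 0.0001
[593.38472729  99.86039436 226.89150459]
282 [214 254] [228 301]
[(150, 244), (154, 250), (158, 248), (162, 239), (166, 209), (170, 248), (174, 248), (178, 206), (182, 246), (186, 250), (190, 196), (194, 197), (198, 201), (202, 255), (206, 255), (210, 255), (214, 212), (218, 210), (222, 139), (226, 149), (230, 144), (234, 143), (238, 145), (242, 240), (246, 254), (250, 254), (254, 254), (258, 254), (262, 254), (266, 254), (270, 255), (274, 255), (278, 253), (282, 212), (286, 213), (290, 241), (294, 111), (298, 113), (302, 138), (306, 144), (310, 138), (314, 138), (318, 143), (322, 195), (326, 203), (330, 203), (334, 203), (338, 204)]
```

Run:
```python
from h import *
import pickle
m=camera_model("wrist");p=get_obs()['position'];a=cv2.imread('pics/w_l3.png');hsv=cv2.cvtColor(a,cv2.COLOR_BGR2HSV)
y=cv2.inRange(hsv,(18,110,90),(35,255,255));y[:, :200]=0;y[:,360:]=0
for r in(216,220,224,227):
    c=np.where(y[r])[0];print(r,c.min(),c.max())
m4=pickle.load(open('w_h4.pkl','rb'));L,R=onz(m4,279.5-19,193.2,112),onz(m4,279.5+19,193.2,112);rad=np.linalg.norm(L-R)/2;print('ring r',rad)
print('rear ring',onz(m,279,213.5,112)[:2],'-> spindle',onz(m,279,213.5,112)[:2]+rad*np.array([.995,.098]))
z=p[2]-77.4+24
for r in(241,292,320.5):print(r,onz(m,280,r,z)[:2].round(1))
b=cv2.cvtColor(a,cv2.COLOR_BGR2GRAY);print(b[280:330:3,262:300:3])
print('spindle top rear edge row', proj(m,[592.7-7.2,99.6-.7,137]), 'bore rear', proj(m,[p[0]+.7-13.4,p[1]-1.3,z]))
```

```text
216 267 290
220 260 297
224 256 301
227 254 256
ring r 15.180651550049959
rear ring [577.56554793  97.50240042] -> spindle [592.67029622  98.99010427]
241 [568.7  97.3]
292 [589.9  99.4]
320.5 [602.6 100.6]
[[140 163 205 229 242 247 249 249 247 241 223 163 113]
 [141 138 139 139 143 149 157 147 139 111 106 109 111]
 [202 206 204 206 215 214 216 218 212 189 190 192 194]
 [249 249 249 250 249 249 250 251 251 250 243 241 243]
 [112 113 115 114 117 113 118 120 120 124 119 128 128]
 [111 110 112 110 109 106 107 111 109 110 112 125 107]
 [110 108 107 110 109 108 112 115 108 126 139 138 137]
 [105 107 104 106 109 117 133 145 140 140 136 138 136]
 [111 108 106 113 131 138 143 142 141 140 140 142 142]
 [105 107 124 140 141 143 137 137 134 141 140 145 142]
 [109 133 139 141 143 138 138 136 137 143 145 144 140]
 [118 131 142 143 136 140 137 140 143 145 141 139 140]
 [113 136 140 139 138 138 136 140 143 144 136 143 146]
 [109 107 137 137 138 138 141 142 137 138 140 143 142]
 [167 188 188 196 193 197 194 194 187 189 192 190 189]
 [171 193 197 200 198 201 203 196 197 200 207 200 201]
 [172 193 199 196 195 201 202 198 194 199 201 203 199]]
spindle top rear edge row [280.03769087 245.11155449] bore rear [280.13750359 270.4573805 ]
```

Emit:
servo_tool --hand '[0.3,0.3,0.3,0.3,0.3,0.3,0.3,0.3,0.3,0.3,0.3]' --linear '[[0.0025,-0.001,0],[0,0,0.01],[0,0,0.01],[0,0,0.008],[0,0,0.007],[0,0,0.007],[0,0,0.007],[0,0,0.007],[0,0,0.004],[0,0,0],[0,0,0]]' --twist '[[0,0,0],[0,0,0],[0,0,0],[0,0,0],[0,0,0],[0,0,0],[0,0,0],[0,0,0],[0,0,0],[0,0,0],[0,0,0]]'

```text
time_s: 27.45
position: [591.7, 99.3, 201.3]
eef_rot: [180.0, -0.0, -174.4]
ft_force: [-0.4, -0.5, -2.8]
grip_width: 42.9
grip_force: 52.8
```

Emit:
servo_tool --hand '[0.3,0.3,0.3,0.3,0.3,0.3,0.3,0.3]' --linear '[[-0.001,0,0.004],[0,0,0.006],[0,0,0.006],[0,0,0.006],[0,0,0.004],[0,0,0.002],[0,0,0],[0,0,0]]' --twist '[[0,0,0],[0,0,0],[0,0,0],[0,0,0],[0,0,0],[0,0,0],[0,0,0],[0,0,0]]'

```text
time_s: 28.12
position: [592.1, 99.3, 190.1]
eef_rot: [180.0, -0.0, -174.4]
ft_force: [0.0, -0.4, -3.3]
grip_width: 43.0
grip_force: 52.8
```

Emit:
servo_tool --hand '[0.3,0.3,0.3,0.3,0.3,0.3]' --linear '[[0,0,0.002],[0,0,0.001],[0,0,0.001],[0,0,0],[0,0,0],[0,0,0]]' --twist '[[0,0,0],[0,0,0],[0,0,0],[0,0,0],[0,0,0],[0,0,0]]'

```text
time_s: 28.62
position: [592.3, 99.3, 189.4]
eef_rot: [-180.0, 0.0, -174.4]
ft_force: [-3.0, -0.1, 4.1]
grip_width: 43.1
grip_force: 53.6
```

Emit:
servo_tool --hand '[1,1,1,1,1,1,1,1,1,1,1,1]' --linear '[[0,0,0],[0,0,0],[0,0,0],[0,0,0],[0,0,0],[0,0,-0.02],[0,0,-0.05],[0,0,-0.09],[0,0,-0.09],[0,0,-0.07],[0,0,0],[0,0,0]]' --twist '[[0,0,0],[0,0,0],[0,0,0],[0,0,0],[0,0,0],[0,0,0],[0,0,0],[0,0,0],[0,0,0],[0,0,0],[0,0,0],[0,0,0]]'

```text
time_s: 29.62
position: [593.1, 99.4, 320.3]
eef_rot: [-180.0, 0.4, -174.4]
ft_force: [0.4, -0.2, -0.3]
grip_width: 85.2
grip_force: 0.0
```

Run:
```python
from h import *
m=camera_model("wrist");a=grab_frame("wrist");save('end',a);o=get_obs();print(o['position'],o['grip_width'],o['qvel'].round(1))
hsv=cv2.cvtColor(a,cv2.COLOR_RGB2HSV)
r=cv2.inRange(hsv,(0,140,60),(8,255,255))|cv2.inRange(hsv,(174,140,60),(180,255,255));n,l,s,c=cv2.connectedComponentsWithStats(r)
for i in range(1,n):
    if s[i,4]>80:print('red',s[i],c[i].round(1),onz(m,*c[i],122).round(1)[:2])
g=a.astype(int).sum(2)//3;print([(k,int(g[k,280])) for k in range(160,260,2)])
for nm,q in(('hub rear',[592.6-24.9,99.3-2.4,136]),('hub L',[592.6+2.1,99.3-21.9,136]),('spindle top',[592.6,99.3,137])):print(nm,proj(m,q).round(1))
w=cv2.inRange(hsv,(0,0,185),(180,50,255));print([ (rr,np.where(w[rr,220:340])[0].min()+220,np.where(w[rr,220:340])[0].max()+220) for rr in(200,210,220,230)])
```

```text
[592.19544699  99.34962438 317.60900035] 85.27404286748771 [-0.1  1.5  2.7  0.   0.1  0. ]
red [   1  189   60   82 2663] [ 31.8 227.8] [635.4 -95.2]
red [ 264  231   34   64 1706] [279.7 260.5] [644.5 103.7]
[(160, 249), (162, 224), (164, 189), (166, 156), (168, 144), (170, 172), (172, 255), (174, 254), (176, 254), (178, 254), (180, 254), (182, 254), (184, 254), (186, 249), (188, 88), (190, 103), (192, 112), (194, 118), (196, 126), (198, 146), (200, 153), (202, 149), (204, 142), (206, 115), (208, 101), (210, 99), (212, 106), (214, 126), (216, 254), (218, 254), (220, 254), (222, 254), (224, 254), (226, 254), (228, 254), (230, 254), (232, 254), (234, 254), (236, 203), (238, 114), (240, 112), (242, 117), (244, 115), (246, 115), (248, 117), (250, 119), (252, 119), (254, 114), (256, 114), (258, 114)]
hub rear [280.6 170.8]
hub L [250.7 204.2]
spindle top [280.5 204.6]
[(200, np.int64(251), np.int64(311)), (210, np.int64(251), np.int64(311)), (220, np.int64(252), np.int64(310)), (230, np.int64(267), np.int64(295))]
```

```bash
python3 -c "
from station import *
print(job_done())"
```

```text
the job is handed in; nothing more can be done
None
```

The tray is packed and handed in at about 30 s: spacer in the pocket, housing standing on it with its outlet to the open end, lever seated on the spindle. Contact heights and the wrist-camera checks matched the expected values, I noticed no contact with the packed set or bystanders, and the judge gave no verdict.

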